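# Fold down the ratchet spray rest

## Task

The painted roller is on its hook, so the blue ratchet stand's yellow rest arm is no longer needed. Press the red pawl's tab all the way down so that the pawl comes free of the teeth, then push the yellow arm down past its teeth until it lies on its stop, and draw the hand clear with the pawl left free. Only press and push: do not lift the arm, do not touch the wet orange roller, and leave the cap, the bearing ring and the axle where they lie.

Things in the scene. Friction and masses are not known exactly. Their poses are not given: they have to be found in the camera images.
- stand: Blue steel ratchet stand, fixed; base plate 360 x 100 x 12 mm (x -160 to 200). Origin on the counter straight below the arm's pivot, z up. The arm points to its +x, the pawl's tab is on its -x side; both hinge axes run along its y. Pivot cheeks at y +-26 mm: 112 mm high at x +-28, 140 mm high at x -79..-51. The brass wing nut on the pivot belongs to it. Stop block 82 mm high at x 130.
- pivot (a point): Axis of the arm's hinge, 85 mm above the counter, at the middle of the arm's width; axes as the stand's.
- rest_arm (a joint): Angle of the yellow arm (rad): at 0 it points 0.8 rad (46 degrees) above level; grows as it goes down; at 0.75 it lies on its stop, nearly level. Starts between 0 and 0.1. With the pawl in the teeth it moves only about 0.15 rad in all. With the pawl free it is a stiff hinge that stays where it is left; pushing down at the pad takes about 1 to 4 N.
- pad (a point): Top centre of the black rubber pad (50 mm along the arm, 44 wide) where the yellow arm is pushed. At joint value q, with b = 0.8 - q, it lies at x = 150 cos b - 12 sin b, z = 150 sin b + 12 cos b mm from the pivot in the stand's axes, y = 0. The arm is a bar 26 mm wide, 12 thick; a flat fork, 56 mm wide, ends it from 182 to 217 mm along.
- pawl (a joint): Angle of the red pawl (rad), a rocker 65 mm behind the arm's pivot: 0 with its nose in the teeth, 0.28 with the tab fully down on its stop; the nose clears the teeth from about 0.13, the pawl counts as free above 0.2. Starts between 0 and 0.02 and stays where it is put (no spring); pressing takes about 2 N.
- tab (a point): Centre of the upper face of the red pawl's press tab, 36 mm (along the stand's x) by 40 mm. At pawl 0 it is at x = -125, y = 0, z = 146 mm of the stand; it swings about the pawl's axis at x = -65, z = 130 mm, so it goes down about 16 mm and 6 mm outwards (-x) in its travel.
- roller: Freshly painted orange roller, 50 mm across, 200 mm long, hanging upright on a wire loop from the iron hook of a fixed galvanized post (40 x 40 mm, 420 mm high, centre 75 mm to the roller's +y side). Origin at the hook, 371 mm above the counter; its lower end is 85 mm above the counter. Wet: not to be touched.
- cap: Loose black plastic masking cap, open cup 54 mm across, 24 mm high; origin at the centre of its underside. Not to be moved.
- bearing: Loose beige ceramic bearing ring, 52 mm outside, 25 mm inside, 15 mm high; origin at the centre of its underside. Not to be moved.
- axle: Loose hexagonal steel roller axle, 180 mm long along its x, 11 mm across flats, lying flat; origin at the middle of its underside. Not to be moved.

How it is judged:
By the outcome, as a careful person would: the job done as asked, in the order asked, and still so for the second after the job is handed in, with the robot touching nothing.
It also fails if it takes over 48 s, if anything falls off the work surface, if the arm or the gripper's body presses on something with over 40 N, if the wrist force passes 120 N, or if a joint passes its speed limit or range.

## Robot

A 7-joint arm with a two-finger parallel gripper is mounted at the origin on the work surface. World frame = base frame: x ahead of the robot, y to its left, z up, the work surface at z = 0. Lengths are in mm, angles in rad, forces in N, time in s.
With the tool pointing down it reaches from about 400 to 875 mm from the base axis. Payload 4.4 kg.
Tool frame: the origin (TCP) lies midway between the tips of the shut fingers; the grasp point (between the pads) lies 19 mm behind it; z points along the fingers, y is the direction in which the jaws open and shut (so a half turn about z gives the same grasp; the last joint's range is limited). The gripper opens to 85 mm and grips with 20 to 120 N. Pads are 22 mm wide; open, the fingers measure 114 mm over their backs; the gripper's body (76 mm by 85 mm) begins 54 mm behind the grasp point. The pads swing forward as they close: fully open they stand 13 mm farther back than shut.
Start: joints at [-1.226, 0.628, 0.038, 1.517, -0.027, 0.996, -0.02], TCP at [259.551, 595.945, 231.313] pointing down, gripper open.
Joint ranges: [-3.06, 3.06], [-0.37, 2.12], [-1.25, 1.32], [0.18, 2.47], [-1.1, 4.24], [0.23, 1.98], [-2.94, 2.94]. Speed limits (rad/s): [2.57, 2.57, 3.14, 3.14, 3.14, 3.14, 3.14].

## Interface

Orientations are given as [roll, pitch, yaw] about the fixed x, y, z axes, in that order (R = Rz(yaw) Ry(pitch) Rx(roll)).
In Python, from cell import * gives the robot as it stands. The module is installed in compiled form; this text tells all that it offers.
- The arm moves only by the tool move_arm, never from a script. Its argument "series" is a list of rows, each a list of 2 entries, a list of its own where there are three numbers: the shift along the tool's x, y, z in m, then the turn about the tool's z in rad. In form: [[[x, y, z], yaw], ...]. A call has 1 to 5 rows; each row is the pose to reach, as a shift and turn from the pose measured when the call began, along the tool's axes at that moment; what a row does not reach only later rows make up. A row lasts 1/8 s, in which the tool goes at most 62.5 mm and 10.7 degrees, less where a joint would pass 70% of its speed; a pose out of reach is approached as far as the arm can. A call with a gripper value outside its range is refused whole. "claw" is the opening, from 0 (shut) to 1 (fully open), set as the call begins (left out, the last holds). The fingers move at their own pace and stop on an object; the grip force is fixed at half the most. Time passes only in rows, so rows that repeat a pose let the fingers close. It gives the time, the measured TCP pose, the force and the opening at its end, in the units of the state.
- read_state(): the state, without advancing time (a new reading comes with each control period).
- get_image(name): name is "side" or "top" or "wrist"; returns the picture (480x640x3 uint8, blue, green, red); there is no depth.
- camera_model(name): a dict with "fov_y" (degrees; the focal length in pixels is half the picture's height over the tangent of half this angle, whatever the lens; pixels are square), "cx", "cy" (the principal point, pixels), "pose" (4x4, takes a point from camera to world coordinates); the wrist camera has in their place "tool_from_camera" (4x4, takes a point from camera to tool coordinates, whose origin is the TCP and whose axes are the flange's). Camera axes: x right, y down, z forward; pixel columns grow to the right and rows downward; lengths in mm; the calibration is good to about 2 mm. A picture is of the moment at which its call begins: read the wrist's pose just before it. camera_model takes no time and is no camera call.
- finish_job(): hands the job in, once; it reports no verdict.
The state is a dict: "clock": time; "qpos": joint angles; "qd": joint speeds; "tau": joint torques, N m; "eef_pos": TCP position; "tool_rot": TCP orientation; "force": force on the tool from outside, world axes, zero at the start; "torque": the same for the moment, N m; "width": finger opening in mm.
Only numpy, scipy, OpenCV 4.12 (cv2) and the standard library are available. Lean on these libraries where they do the work, as an engineer would, in place of code of your own. Each camera call takes 0.05 s, during which the arm holds its last target. There are 200 camera calls.

## Working session

There is one attempt and no reset: what is moved stays moved. The work goes in short steps, Python scripts to look and compute and a tool call to move; the robot and the scene stay as the last step left them, time stands still between calls to the robot, and variables do not carry over. Pictures are saved under pics/ and viewed, about 8 in all and at most 12, crops included, and the job is handed in when it is done.

Besides the shell and the picture viewer there is one more tool, called by a JSON object that holds its "api" and its "payload". move_arm: Moves the arm, as the interface text tells. Its arguments: {"type":"object","properties":{"series":{"type":"array"},"claw":{"type":"number"}},"required":["series"]}

```bash
mkdir -p pics; python3 - <<'E'
from cell import *
import cv2
print(read_state())
for n in("side","top"):
    cv2.imwrite(f"pics/{n}0.png",get_image(n))
for n in("side","top","wrist"): print(n,camera_model(n))
E
```

```text
{'clock': 0.0, 'qpos': array([-1.22579593,  0.62934661,  0.03846968,  1.51838707, -0.02701704,
        0.99631409, -0.0199973 ]), 'qd': array([-0.00139473,  0.00030977, -0.00111808,  0.00033971, -0.00019955,
        0.00049204,  0.00135339]), 'tau': array([-1.27002013e-04, -5.63409877e+01,  1.22627735e+00, -1.93446922e+01,
        1.10530943e-02,  1.06726433e-02, -4.03879511e-06]), 'eef_pos': array([259.30139638, 595.33981866, 230.38319636]), 'tool_rot': array([-3.13965651e+00,  2.81536397e-05,  2.73076285e+00]), 'force': array([ 0.13400525,  0.92879118, -1.1327387 ]), 'torque': array([ 0.00483699, -0.03469621, -0.03433676]), 'width': 85.618701147183}
side {'fov_y': 46.82186195028703, 'cx': 322.42068671829094, 'cy': 244.2298051756843, 'pose': array([[ 7.61905244e-01, -4.94057720e-01,  4.18816628e-01,
        -7.84274662e+01],
       [-6.47688435e-01, -5.80884164e-01,  4.93024623e-01,
        -5.62713344e+02],
       [-2.98673886e-04, -6.46900733e-01, -7.62574162e-01,
         1.24771891e+03],
       [ 0.00000000e+00,  0.00000000e+00,  0.00000000e+00,
         1.00000000e+00]])}
top {
[... 176 characters left out ...]
    [-9.99323265e-01, -3.21725205e-02, -1.78309120e-02,
         1.38413977e+02],
       [ 2.34477097e-02, -1.83674520e-01, -9.82707421e-01,
         1.27410404e+03],
       [ 0.00000000e+00,  0.00000000e+00,  0.00000000e+00,
         1.00000000e+00]])}
wrist {'fov_y': 71.2345259989428, 'cx': 317.7152121686788, 'cy': 239.04621762961304, 'tool_from_camera': array([[-1.34071484e-03, -9.64993213e-01, -2.62271428e-01,
         6.60055915e+01],
       [ 9.99998989e-01, -1.41828792e-03,  1.06472636e-04,
        -8.38537683e-01],
       [-4.74721768e-04, -2.62271019e-01,  9.64994138e-01,
        -1.42900600e+02],
       [ 0.00000000e+00,  0.00000000e+00,  0.00000000e+00,
         1.00000000e+00]])}
```

View pics/top0.png

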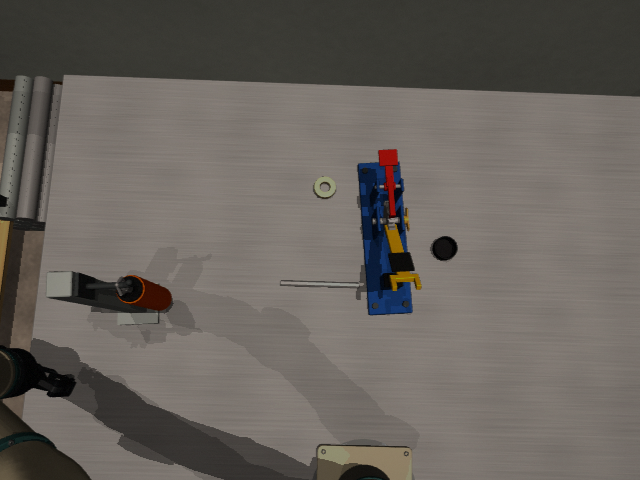

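View pics/side0.png

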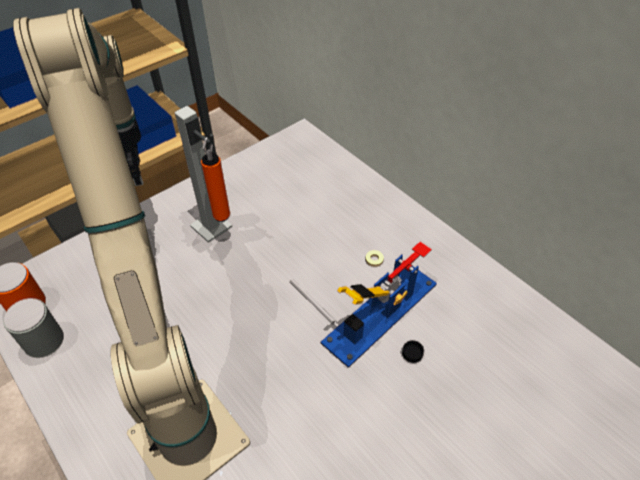

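The top view shows the blue plate from about (382,163) to (390,315), with the red tab at (388,157), the black pad at (401,262) and the yellow fork at (405,283). The ring is at (325,187), the cap at (444,248), the axle from (281,283) to (363,285) and the roller at about (148,293). The side view agrees, with the tab at (422,249). Next I measure these.

```bash
cat > h.py <<'E'
import cv2,numpy as np
from cell import *
def ray(n,uv):
    m=camera_model(n);f=240/np.tan(np.radians(m["fov_y"]/2))
    P=m["pose"];d=P[:3,:3]@np.array([(uv[0]-m["cx"])/f,(uv[1]-m["cy"])/f,1]);return P[:3,3],d/np.linalg.norm(d)
def onz(n,uv,z):
    o,d=ray(n,uv);return o+d*(z-o[2])/d[2]
def tri(a,b):
    (o1,d1),(o2,d2)=ray("top",a),ray("side",b)
    t=np.linalg.lstsq(np.c_[d1,-d2],o2-o1,rcond=None)[0]
    p,q=o1+t[0]*d1,o2+t[1]*d2;return (p+q)/2,np.linalg.norm(p-q)
def mask(im,col):
    h=cv2.cvtColor(im,cv2.COLOR_BGR2HSV)
    lo,hi=dict(red=((0,200,120),(3,255,255)),blue=((105,120,40),(125,255,255)),yellow=((18,150,80),(30,255,255)),orange=((4,180,60),(12,255,255)))[col]
    return cv2.inRange(h,lo,hi)
def blobs(m,amin=30):
    n,l,s,c=cv2.connectedComponentsWithStats(m)
    return [(s[i].tolist(),c[i].round(1).tolist()) for i in range(1,n) if s[i][4]>amin]
E
python3 - <<'E'
from h import *
T,S=cv2.imread("pics/top0.png"),cv2.imread("pics/side0.png")
for n,im in(("top",T),("side",S)):
    for c in("red","yellow","orange","blue"): print(n,c,blobs(mask(im,c)))
m=mask(T,"blue");m[:,:300]=0
m=cv2.morphologyEx(m,cv2.MORPH_CLOSE,np.ones((9,9)))
r=cv2.minAreaRect(np.argwhere(m>0)[:,::-1].astype(np.float32));print(r)
for p in cv2.boxPoints(r): print(p,onz("top",p,12).round(1))
for nm,uv,z in(("ring",(325,187),15),("cap",(444,248),24),("ax1",(281,283),6),("ax2",(363,285),6),("rollerTop",(128,290),285),("rollerbot",(160,300),85)): print(nm,onz("top",uv,z).round(0))
a=np.hstack([cv2.resize(T[140:325,330:470],None,fx=3,fy=3,interpolation=2),cv2.resize(S[230:370,310:450],(420,420),interpolation=2)[:, :] if 0 else cv2.copyMakeBorder(cv2.resize(S[230:370,320:445],None,fx=3,fy=3,interpolation=2),0,135,0,0,0)])
print(a.shape);cv2.imwrite("pics/c1.png",a)
E
```

```text
top red [([379, 150, 18, 16, 262], [387.6, 157.1]), ([386, 166, 10, 49, 261], [390.4, 187.4])]
top yellow [([385, 224, 19, 29, 299], [394.1, 239.9]), ([390, 271, 31, 20, 327], [404.6, 279.1])]
top orange [([128, 275, 17, 29, 73], [138.6, 288.5])]
top blue [([358, 163, 54, 152, 3487], [378.4, 246.9]), ([394, 162, 10, 29, 117], [398.1, 176.9]), ([395, 194, 12, 59, 223], [401.6, 222.2])]
side red [([389, 243, 41, 36, 315], [411.7, 257.8])]
side yellow [([338, 287, 25, 17, 193], [351.8, 294.2]), ([368, 286, 21, 11, 139], [378.1, 291.3]), ([394, 291, 13, 14, 60], [399.7, 296.8])]
side orange [([201, 158, 28, 63, 991], [215.9, 190.1]), ([0, 268, 45, 42, 701], [21.7, 292.2])]
side blue [([0, 28, 36, 79, 1767], [12.6, 71.8]), ([127, 85, 48, 68, 1734], [149.5, 119.4]), ([395, 255, 7, 13, 32], [397.5, 261.2]), ([321, 266, 115, 101, 3427], [376.6, 317.9]), ([375, 273, 13, 13, 56], [381.4, 279.8])]
((384.66278076171875, 237.60946655273438), (152.259033203125, 43.68932342529297), 86.05481719970703)
[357.63202 163.1633 ] [743.8  27.3  12. ]
[401.21783 160.15738] [755.1 -76.8  12. ]
[411.69354 312.05563] [ 395.2 -101.    12. ]
[368.10773 315.06155] [385.5  -1.9  12. ]
ring [681. 104.  15.]
cap [ 543. -174.   24.]
ax1 [453. 198.   6.]
ax2 [454.  10.   6.]
rollerTop [402. 455. 285.]
rollerbot [400. 449.  85.]
(555, 795, 3)
```

View pics/c1.png

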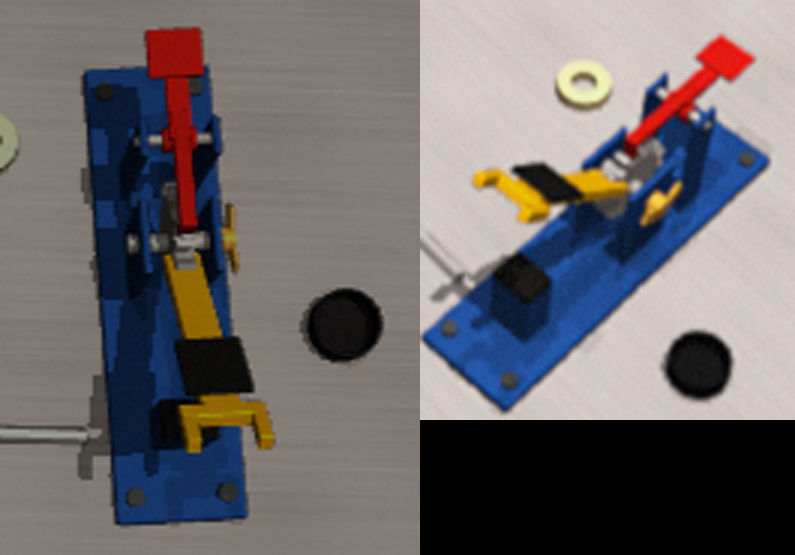

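The crops show the tab centred at top (388,157) and side (421.7,249.3). The pad is at top (401.3,261.7) and side (362.3,290.7). The four plate corners are visible in the top view.

```bash
python3 - <<'E'
from h import *
C=[onz("top",(330+u/3,140+v/3),12)[:2] for u,v in((86,71),(208,67),(246,517),(117,523))]
print(np.round(C,1), [round(float(np.linalg.norm(C[i]-C[(i+1)%4])),1) for i in range(4)])
# stand coords: far-left(-160,-50), far-right(-160,50), near-right(200,50), near-left(200,-50)
A=np.array([(-160,-50),(-160,50),(200,50),(200,-50)],float);C=np.array(C)
a=A-A.mean(0);c=C-C.mean(0)
th=np.arctan2((a[:,0]*c[:,1]-a[:,1]*c[:,0]).sum(),(a*c).sum());R=np.array([[np.cos(th),-np.sin(th)],[np.sin(th),np.cos(th)]])
o=C.mean(0)-R@A.mean(0);print("stand",o,th,"res",np.round((A@R.T+o)-C,1).tolist())
for n,a1,b1 in(("tab",(388,157),(421.7,249.3)),("pad",(401.3,261.7),(362.3,290.7))):
    p,e=tri(a1,b1);print(n,p.round(1),round(e,1),"in stand",(R.T@(p[:2]-o)).round(1))
print("tab pred",o+R@[-125,0],onz("top",(388,157),146).round(1))
for q in(0,.05,.1,.75,):
    b=.8-q;x=150*np.cos(b)-12*np.sin(b);z=150*np.sin(b)+12*np.cos(b)+85;print("pad",q,(o+R@[x,0]).round(1),round(z,1))
E
```

```text
[[ 742.6   24.8]
 [ 749.5  -72.3]
 [ 394.6 -101.6]
 [ 387.2   -3.9]] [97.4, 356.1, 98.0, 356.6]
stand [588.39728498 -36.64676604] -3.0605865389056985 res [[1.2, 1.3], [2.4, -1.2], [-1.5, -1.0], [-2.2, 0.9]]
tab [716.5 -26.5 138.9] 0.6 in stand [-128.5    0.3]
pad [482.4 -46.9 188.3] 0.5 in stand [106.5   1.7]
tab pred [712.98738479 -26.53207227] [714.3 -25.6 146. ]
pad 0 [492.8 -44.4] 201.0
pad 0.05 [487.2 -44.9] 196.0
pad 0.1 [481.8 -45.3] 190.8
pad 0.75 [439.7 -48.7] 104.5
```

{"api": "move_arm", "payload": {"series": [[[-0.007,-0.045,-0.025],0],[[-0.015,-0.09,-0.05],-0.1],[[-0.022,-0.135,-0.075],-0.2],[[-0.029,-0.178,-0.1],-0.33],[[-0.029,-0.178,-0.1],-0.33]], "claw": 0}}

```text
clock: 0.72
eef_pos: [214.9, 418.9, 332.6]
tool_rot: [3.141, 0.001, 3.06]
force: [0.9, 1.0, 0.9]
width: -0.0
```

```bash
cat > w.py <<'E'
import sys
from h import *
from scipy.spatial.transform import Rotation as Ro
s=read_state();R=Ro.from_euler("xyz",s["tool_rot"]).as_matrix()
print(round(s["clock"],2),s["eef_pos"].round(1),s["tool_rot"].round(3),"F",s["force"].round(1),"q",s["qpos"].round(2),s["width"].round(1))
for a in sys.argv[1:]: print(a,(R.T@(np.array(eval(a))-s["eef_pos"])/1000).round(4))
E
python3 w.py 450,60,330 560,60,330 713,-26,300
```

```text
Traceback (most recent call last):
  File "w.py", line 5, in <module>
    print(round(s["clock"],2),s["eef_pos"].round(1),s["tool_rot"].round(3),"F",s["force"].round(1),"q",s["qpos"].round(2),s["width"].round(1))
                                                                                                                          ^^^^^^^^^^^^^^^^
AttributeError: 'float' object has no attribute 'round'
```

```bash
sed -i 's/,s\["width"\].round(1))/)/' w.py; python3 w.py 450,60,330 560,60,330 713,-26,300
```

```text
0.72 [214.9 418.9 332.6] [3.141e+00 1.000e-03 3.060e+00] F [0.9 1.  0.9] q [-1.12  0.26 -0.04  1.85  0.01  1.04  0.32]
450,60,330 [-0.2637 -0.3385  0.0026]
560,60,330 [-0.3733 -0.3295  0.0027]
713,-26,300 [-0.5328 -0.4027  0.0328]
```

{"api": "move_arm", "payload": {"series": [[[-0.035,-0.045,0],0],[[-0.07,-0.09,0],0],[[-0.105,-0.135,0],0],[[-0.14,-0.18,0],0],[[-0.175,-0.225,0],0]]}}

```text
clock: 1.35
eef_pos: [372.3, 179.4, 332.1]
tool_rot: [3.141, 0.001, 3.059]
force: [0.4, 0.5, 0.3]
width: -0.0
```

```bash
python3 w.py 450,60,330 560,50,330 713,-26,300
```

```text
1.35 [372.3 179.4 332.1] [3.141e+00 1.000e-03 3.059e+00] F [0.4 0.5 0.3] q [-0.65  0.16  0.15  1.98 -0.03  1.    1.01]
450,60,330 [-0.0873 -0.1126  0.0022]
560,50,330 [-0.1977 -0.1136  0.0022]
713,-26,300 [-0.3564 -0.1767  0.0323]
```

{"api": "move_arm", "payload": {"series": [[[-0.045,-0.04,0],0],[[-0.095,-0.075,0],0],[[-0.145,-0.1,0],0],[[-0.2,-0.114,0],0],[[-0.25,-0.13,0],0]]}}

```text
clock: 1.98
eef_pos: [613.2, 29.1, 330.9]
tool_rot: [3.141, 0.0, 3.059]
force: [0.1, 0.6, -0.1]
width: -0.0
```

```bash
python3 w.py 716,-26,220
```

```text
1.98 [613.2  29.1 330.9] [3.141 0.    3.059] F [ 0.1  0.6 -0.1] q [-0.25  0.5   0.26  1.49 -0.13  1.17  1.52]
716,-26,220 [-0.107  -0.0465  0.1109]
```

{"api": "move_arm", "payload": {"series": [[[-0.05,-0.022,0],0],[[-0.107,-0.046,0.01],0],[[-0.107,-0.046,0.06],0],[[-0.107,-0.046,0.11],0],[[-0.107,-0.046,0.11],0]]}}

```text
clock: 2.6
eef_pos: [713.2, -24.7, 214.7]
tool_rot: [-3.141, -0.011, 3.059]
force: [-0.4, 0.5, 0.6]
width: 0.0
```

```bash
python3 - <<'E'
from h import *
s=read_state();print(s["clock"],s["eef_pos"],s["tool_rot"],s["force"])
T,S=get_image("top"),get_image("side")
a=np.hstack([cv2.resize(T[120:300,330:460],None,fx=3,fy=3),cv2.resize(S[190:370,320:450],None,fx=3,fy=3)]);cv2.imwrite("pics/c2.png",a)
E
```

```text
2.6 [713.16095548 -24.7239424  214.66603309] [-3.14115008 -0.01089034  3.05852706] [-0.37574301  0.45356396  0.59717343]
```

View pics/c2.png

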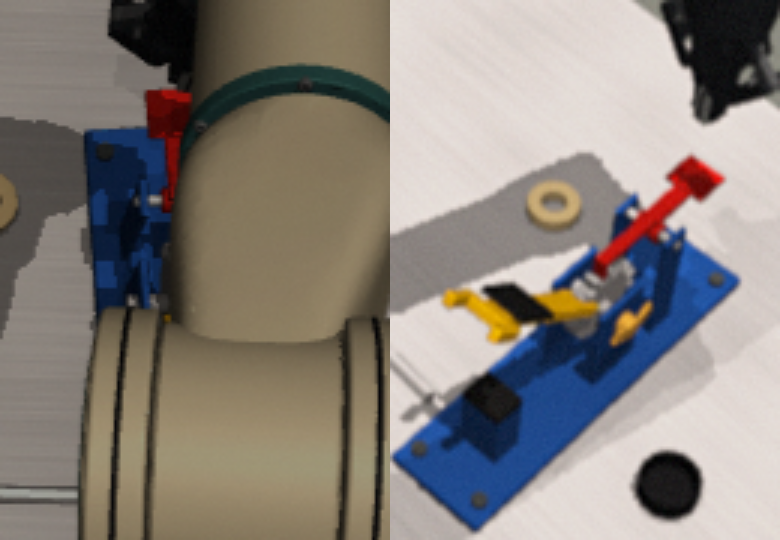

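The side crop shows the finger tips at (705,118), straight above the tab at (693,180). I descend in steps, watching the force.

{"api": "move_arm", "payload": {"series": [[[-0.002,0,0.03],0],[[-0.003,0,0.056],0],[[-0.003,0,0.056],0]]}}

```text
clock: 3.08
eef_pos: [720.4, -25.3, 166.0]
tool_rot: [-3.141, 0.001, 3.059]
force: [-0.1, 0.2, -0.5]
width: -0.0
```

{"api": "move_arm", "payload": {"series": [[[0,0,0.005],0],[[0,0,0.01],0],[[0,0,0.01],0]]}}

```text
clock: 3.45
eef_pos: [720.5, -25.3, 156.4]
tool_rot: [-3.142, 0.002, 3.059]
force: [-1.1, -1.1, -1.0]
width: 0.1
```

{"api": "move_arm", "payload": {"series": [[[0,0,0.003],0],[[0,0,0.006],0],[[0,0,0.006],0]]}}

```text
clock: 3.82
eef_pos: [720.2, -25.2, 150.0]
tool_rot: [-3.141, 0.001, 3.059]
force: [0.6, 0.7, -0.3]
width: -0.1
```

{"api": "move_arm", "payload": {"series": [[[0.002,0,0.004],0],[[0.002,0,0.008],0],[[0.002,0,0.008],0]]}}

```text
clock: 4.2
eef_pos: [718.4, -25.1, 141.9]
tool_rot: [-3.141, 0.001, 3.059]
force: [0.2, 0.7, 0.3]
width: -0.3
```

{"api": "move_arm", "payload": {"series": [[[0,0,0.003],0],[[0,0,0.006],0],[[0,0,0.006],0]]}}

```text
clock: 4.58
eef_pos: [718.7, -25.0, 135.8]
tool_rot: [-3.142, 0.002, 3.059]
force: [0.8, 0.6, 1.6]
width: -0.0
```

```bash
python3 - <<'E'
from h import *
s=read_state();print(s["clock"],s["eef_pos"],s["force"])
S=get_image("side")
cv2.imwrite("pics/c3.png",cv2.resize(S[220:320,350:460],None,fx=5,fy=5,interpolation=2))
E
```

```text
4.575 [718.67227454 -24.99156275 135.7546621 ] [0.82123736 0.55341762 1.58047764]
```

View pics/c3.png

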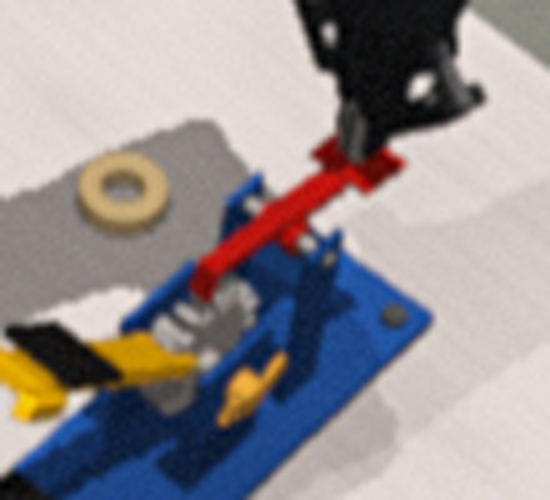

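The fingers stand on the tab at (360,155), and the nose at (205,280) is already lifting. I continue to the stop.

{"api": "move_arm", "payload": {"series": [[[0,0,0.003],0],[[0,0,0.005],0],[[0,0,0.005],0]]}}

```text
clock: 5.0
eef_pos: [718.4, -25.0, 130.5]
tool_rot: [-3.141, 0.001, 3.059]
force: [0.6, -0.9, 1.7]
width: -0.1
```

{"api": "move_arm", "payload": {"series": [[[0,0,0.002],0],[[0,0,0.003],0],[[0,0,0.003],0]]}}

```text
clock: 5.38
eef_pos: [718.6, -25.0, 129.6]
tool_rot: [3.141, 0.002, 3.059]
force: [-0.5, 0.3, 11.9]
width: -0.2
```

12 N at z = 129.6, where the stop should be, so the tab is fully down. Now I retreat upward and go over to the pad.

{"api": "move_arm", "payload": {"series": [[[0,0,-0.02],0],[[0,0,-0.06],0],[[0,0,-0.12],0],[[0,0,-0.18],0],[[0,0,-0.18],0]]}}

```text
clock: 6.0
eef_pos: [720.1, -25.8, 315.3]
tool_rot: [3.141, 0.01, 3.059]
force: [-0.0, 0.1, 0.1]
width: 0.1
```

```bash
python3 w.py 484,-45,310
```

```text
6.0 [720.1 -25.8 315.3] [3.141 0.01  3.059] F [-0.   0.1  0.1] q [-0.13  0.69  0.26  1.18 -0.17  1.28  1.61]
484,-45,310 [ 0.2337 -0.0386  0.0029]
```

{"api": "move_arm", "payload": {"series": [[[0.055,-0.009,0],0],[[0.11,-0.018,0],0],[[0.17,-0.028,0],0],[[0.228,-0.038,0],0],[[0.228,-0.038,0],0]]}}

```text
clock: 6.62
eef_pos: [482.7, -45.4, 311.4]
tool_rot: [3.141, 0.002, 3.057]
force: [1.2, 0.2, -0.1]
width: 0.2
```

```bash
python3 - <<'E'
from h import *
s=read_state();print(s["clock"],s["eef_pos"],s["tool_rot"],s["force"])
S=get_image("side");W=get_image("wrist")
cv2.imwrite("pics/c4.png",np.hstack([cv2.resize(S[200:340,310:450],(480,480),interpolation=2),cv2.resize(W,None,fx=.5,fy=.5,interpolation=3).repeat(1,0) if 0 else cv2.copyMakeBorder(cv2.resize(W,(320,240)),0,240,0,0,0)]))
E
```

```text
6.625 [482.68083695 -45.36466771 311.35754676] [3.14095333e+00 1.58810802e-03 3.05694912e+00] [ 1.16455424  0.15467122 -0.1169253 ]
```

View pics/c4.png

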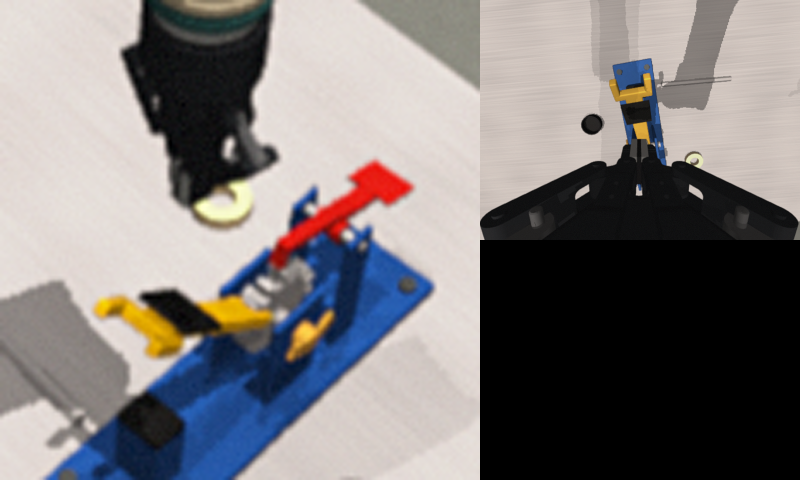

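The side crop shows the tab down, with the nose at (285,250) clear of the teeth. The fingers are above the pad at (180,310). Down onto the pad.

{"api": "move_arm", "payload": {"series": [[[-0.012,0.002,0.04],0],[[-0.012,0.002,0.08],0],[[-0.012,0.002,0.096],0],[[-0.012,0.002,0.096],0]]}}

```text
clock: 7.22
eef_pos: [502.1, -43.5, 214.9]
tool_rot: [-3.142, 0.006, 3.059]
force: [-0.9, 0.2, 1.1]
width: -0.3
```

{"api": "move_arm", "payload": {"series": [[[0,0,0.005],0],[[0.001,0,0.01],0],[[0.001,0,0.015],0],[[0.001,0,0.015],0]]}}

```text
clock: 7.72
eef_pos: [501.1, -43.4, 199.8]
tool_rot: [-3.142, 0.006, 3.059]
force: [0.6, -0.5, -0.7]
width: 0.1
```

{"api": "move_arm", "payload": {"series": [[[0.004,-0.001,0.005],0],[[0.007,-0.002,0.01],0],[[0.01,-0.002,0.015],0],[[0.01,-0.002,0.015],0]]}}

```text
clock: 8.22
eef_pos: [490.8, -44.7, 184.5]
tool_rot: [-3.141, 0.005, 3.059]
force: [0.5, -0.6, 0.4]
width: 0.2
```

{"api": "move_arm", "payload": {"series": [[[0.004,-0.001,0.005],0],[[0.008,-0.001,0.01],0],[[0.01,-0.002,0.014],0],[[0.01,-0.002,0.014],0]]}}

```text
clock: 8.72
eef_pos: [479.9, -45.8, 169.9]
tool_rot: [-3.141, 0.004, 3.059]
force: [-0.4, 0.0, 0.3]
width: 0.3
```

```bash
python3 - <<'E'
from h import *
s=read_state();print(s["clock"],s["eef_pos"],s["tool_rot"],s["force"])
S=get_image("side")
cv2.imwrite("pics/c5.png",cv2.resize(S[200:340,310:450],(560,560),interpolation=2))
E
```

```text
8.725 [479.86372073 -45.80131583 169.87443206] [-3.14148982  0.00352739  3.05901573] [-0.36028581  0.04305329  0.33736626]
```

View pics/c5.png

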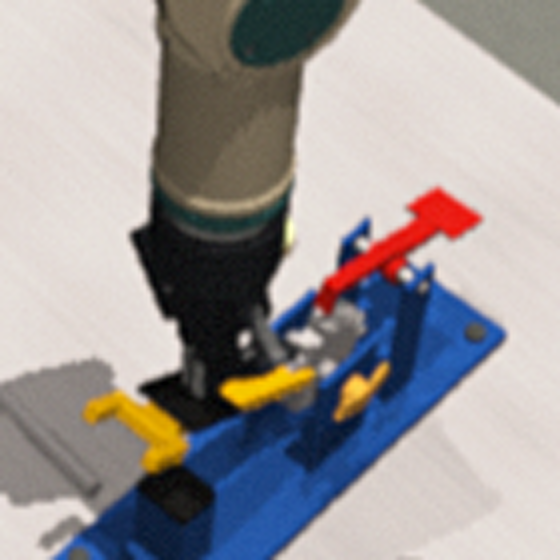

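The fingers are on the pad at about (195,385) and the yellow arm is going down. I continue along its arc.

{"api": "move_arm", "payload": {"series": [[[0.006,-0.001,0.005],0],[[0.012,-0.002,0.01],0],[[0.016,-0.002,0.015],0],[[0.016,-0.002,0.015],0]]}}

```text
clock: 9.28
eef_pos: [462.7, -46.5, 154.4]
tool_rot: [-3.141, 0.001, 3.059]
force: [0.5, 0.5, 0.4]
width: 0.2
```

{"api": "move_arm", "payload": {"series": [[[0.004,-0.001,0.006],0],[[0.008,-0.002,0.012],0],[[0.012,-0.002,0.018],0],[[0.012,-0.002,0.018],0]]}}

```text
clock: 9.78
eef_pos: [449.0, -47.5, 135.7]
tool_rot: [-3.141, -0.002, 3.059]
force: [0.3, 0.2, 0.2]
width: -0.1
```

{"api": "move_arm", "payload": {"series": [[[0.003,0,0.006],0],[[0.005,-0.001,0.012],0],[[0.007,-0.001,0.018],0],[[0.007,-0.001,0.018],0]]}}

```text
clock: 10.28
eef_pos: [440.7, -47.9, 117.0]
tool_rot: [-3.141, -0.004, 3.058]
force: [-0.8, 0.4, -0.2]
width: -0.0
```

{"api": "move_arm", "payload": {"series": [[[0,0,0.003],0],[[0,0,0.006],0],[[0,0,0.009],0],[[0,0,0.009],0]]}}

```text
clock: 10.78
eef_pos: [440.5, -47.9, 107.7]
tool_rot: [-3.141, -0.005, 3.058]
force: [-0.5, -0.9, -0.1]
width: 0.1
```

{"api": "move_arm", "payload": {"series": [[[0,0,0.002],0],[[0,0,0.004],0],[[0,0,0.004],0]]}}

```text
clock: 11.15
eef_pos: [440.5, -47.9, 104.4]
tool_rot: [3.141, -0.005, 3.058]
force: [-2.2, -0.8, 11.7]
width: -0.3
```

{"api": "move_arm", "payload": {"series": [[[0,0,0.001],0],[[0,0,0.001],0]]}}

```text
clock: 11.4
eef_pos: [440.5, -47.9, 104.4]
tool_rot: [3.141, -0.004, 3.058]
force: [-3.5, 0.1, 15.4]
width: 0.2
```

{"api": "move_arm", "payload": {"series": [[[0,0,-0.02],0],[[0,0,-0.06],0],[[0,0,-0.12],0],[[0,0,-0.18],0],[[0,0,-0.2],0]]}}

```text
clock: 12.02
eef_pos: [443.3, -48.2, 307.9]
tool_rot: [3.14, 0.003, 3.058]
force: [-0.0, -0.6, -0.2]
width: 0.2
```

{"api": "move_arm", "payload": {"series": [[[0,0.06,0],0],[[0,0.12,0],0],[[0,0.17,0],0],[[0,0.17,0],0]]}}

```text
clock: 12.52
eef_pos: [457.3, 126.0, 307.8]
tool_rot: [3.138, 0.003, 3.066]
force: [-0.7, -0.2, -1.0]
width: 0.0
```

```bash
python3 - <<'E'
from h import *
s=read_state();print(s["clock"],s["eef_pos"],s["force"],abs(s["qd"]).max())
S,T=get_image("side"),get_image("top")
for n,im in(("top",T),("side",S)):
    for c in("red","yellow"): print(n,c,blobs(mask(im,c)))
cv2.imwrite("pics/c6.png",np.hstack([cv2.resize(S[200:370,310:450],None,fx=3,fy=3,interpolation=2),cv2.resize(T[150:320,330:455],None,fx=3,fy=3,interpolation=2)]))
E
```

```text
12.525 [457.30402074 125.99536118 307.79672243] [-0.65341586 -0.1781468  -1.01846615] 0.0748730242091286
top red [([378, 153, 18, 13, 222], [386.5, 159.0]), ([385, 167, 11, 43, 221], [390.5, 186.0])]
top yellow [([404, 209, 5, 19, 41], [406.2, 218.3]), ([384, 229, 16, 47, 468], [391.7, 255.1]), ([391, 299, 20, 20, 185], [401.3, 306.0])]
side red [([389, 248, 40, 30, 264], [410.2, 260.2])]
side yellow [([394, 291, 13, 13, 62], [399.5, 297.1]), ([353, 292, 34, 28, 339], [368.9, 306.4]), ([322, 325, 26, 23, 245], [337.2, 334.0])]
```

View pics/c6.png

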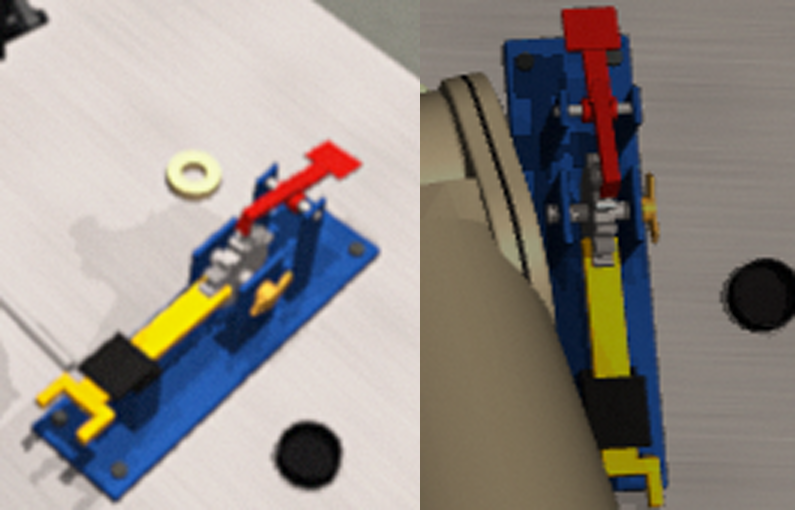

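The side crop shows the arm lying level on its block, with the pad at (120,367). The tab is down at (334,161), the nose is clear of the wheel, and the ring and cap are in place. One numeric check, then I hand in.

```bash
python3 - <<'E'
from h import *
print("tab",tri((387,159.3),(421.3,253.7)),"pad",tri((395.7,286.7),(350,322.3)))
s=read_state();print(s["force"],abs(s["qd"]).max());finish_job()
E
```

```text
tab (array([717.91815998, -27.10918396, 120.20609738]), np.float64(0.4220648036826093)) pad (array([443.16256265, -51.21604289,  96.15645358]), np.float64(1.3455149658817995))
[-0.19490875 -1.42234159  0.16013724] 0.029245083886732057
the job is handed in; nothing more can be done
```

I pressed the red tab down to its stop, pushed the yellow arm down onto its stop, drew the hand clear with the pawl left free, and handed the job in at about 12.6 s. The hand-in gave no verdict.

- **Tab:** the force rose to 12 N at a height of 129.6 mm, about where its stop should be. In the last pictures the tab sits about 19 mm lower than at the start (expected about 16), and the pawl's nose is clear of the teeth.
- **Yellow arm:** the force rose to 15 N with the fingertips at 104.4 mm; the expected pad height on the stop is 104.5 mm. The last side picture shows the arm lying level on its block.
- **Camera heights that disagree:** the tab measured 139 mm before pressing (expected 146), and the pad measured 96 mm at the end (expected 104.5). Both heights from the pictures read about 8 mm low, so I went by the fingertip height and force instead.
- **Other things:** the ring and cap look unmoved in the last pictures. The axle was partly hidden there and the roller outside the crops, but the hand stayed well away from both. The robot was touching nothing at hand-in.

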